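# Lock up the desktop drawer unit

## Task

Using only the fingertips, push both open drawers of the desktop drawer unit fully shut, and only then press the steel lock plunger on top of the unit all the way in. Grasp and lift nothing, leave the stapler and the pen cup where they stand, and finish with the hand clear.

Things in the scene. Friction and masses are not known exactly. Their poses are not given: they have to be found in the camera images.
- unit: Grey desktop drawer unit fixed to the desk, 260 mm deep (x), 460 wide (y), 100 high, turned by up to 0.2 rad. Origin: centre of its underside, on the desk. Its -x axis points out of its front towards the robot, y to the left as seen from the robot, z up. Two drawers fill its front; a lock plunger stands on its top (front, middle), a fixed hole punch and phone (75 and 150 mm high) on the rear half.
- left_drawer (a joint): Opening of the left (+y) drawer in m: 0 fully shut, up to 0.13; starts 0.03 to 0.10. It slides along the unit's x axis with 2 N of friction and light damping (8 N per m/s), stays where it is left, and meets a firm stop at 0. Weighs 0.6 to 1.3 kg.
- right_drawer (a joint): The same for the right (-y) drawer.
- left_face (a point): Centre of the left drawer's outer face, 53 mm above the desk; moves with the drawer, axes as the unit's. The front is a flat white panel without handle, 218 mm wide, 8 to 98 mm above the desk, 18 mm thick, with a flat card holder; stationery fills the drawer to 73 mm above the desk. Shut, the face is 148 mm in front of the unit's origin (18 mm in front of the grey body), 112 mm to its left.
- right_face (a point): The same point of the right drawer's front, 112 mm to the right of the unit's origin (so 224 mm from left_face along the unit's y).
- lock (a joint): Travel of the lock plunger in m: 0 standing out, 0.012 pressed all the way in (firm stop). It takes about 4 N (plus 30 N per m/s), has no spring and stays where it is left. It starts at 0.
- lock_top (a point): Centre of the flat round top of the plunger, an upright steel cylinder 28 mm across on the unit's top, 85 mm in front of the unit's origin, midway between the drawers. Its top is 116 mm above the desk (16 mm above the unit's top) when out, 104 mm when in. A flat black ring 42 mm across, 3 mm high, surrounds it.
- stapler: Loose blue desk stapler, 145 (its x) x 40 x 62 mm high, on the desk beside the drawers' fronts, left or right. Origin: centre of its underside. Leave alone.
- pen_cup: Loose round black pen cup, 68 mm across, 100 mm high, its pens reach 150 mm; on the desk on the other side. Origin: centre of its underside. Leave alone.

How it is judged (in metres and radians):
On the way, in this order (a step that is already met when the one before it is completed fails the run):
1. both drawers are fully shut (within 5 mm), the lock still out (value of joint each of left_drawer, right_drawer below 0.005 m and value of joint lock below 0.004 m), for 0.2 s.
2. the lock plunger is pressed in (value of joint lock above 0.009 m), for 0.2 s.
At the end, for the whole second after the job is handed in: Both drawers are shut to within 5 mm and the lock plunger is at least 9 mm of its 12 mm in (value of joint each of left_drawer, right_drawer below 0.005 m and value of joint lock above 0.009 m); the robot touches nothing.
It fails at once if the lock is pressed (over 4 mm) while a drawer is still open by more than 8 mm (value of joint lock above 0.004 m and value of joint any of left_drawer, right_drawer above 0.008 m).
It fails at once if the stapler or the pen cup is moved more than 15 mm, lifted or tipped (distance of any of stapler, pen_cup from where it was at the start of the episode above 0.015 m or angle between any of stapler, pen_cup's own z axis and vertical above 0.3 rad).
It also fails if it takes over 72 s, if anything falls off the work surface, if the arm or the gripper's body presses on something with over 40 N, if the wrist force passes 120 N, or if a joint passes its speed limit or range.

## Robot

A 6-joint arm with a two-finger parallel gripper is mounted at the origin on the work surface. World frame = base frame: x ahead of the robot, y to its left, z up, the work surface at z = 0. Lengths are in m, angles in degrees, forces in N, time in s.
With the tool pointing down it reaches from about 0.375 to 0.9 m from the base axis. Payload 3.1 kg.
Tool frame: the origin (TCP) lies midway between the tips of the shut fingers; the grasp point (between the pads) lies 19 mm behind it; x points along the fingers, z is the direction in which the jaws open and shut, and the axes are right-handed (so a half turn about x gives the same grasp; the last joint's range is limited). The gripper opens to 87 mm and grips with 3 to 60 N. Pads are 19 mm wide; open, the fingers measure 117 mm over their backs; the gripper's body (75 mm by 190 mm) begins 51 mm behind the grasp point.
Start: joints at [-78.868, 30.224, 82.088, -0, 67.689, -10.227], TCP at [0.228, -0.582, 0.223] pointing down, gripper open.
Joint ranges: [-176.69, 176.69], [-43.24, 126.21], [12.49, 139.97], [-82, 262], [0, 151.66], [-163.58, 163.58]. Speed limits (degrees/s): [159.86, 159.86, 180, 180, 180, 180].

## Interface

Orientations are given as a 3x3 rotation matrix whose columns are the frame's x, y, z axes.
In Python, from rig import * gives the robot as it stands.
- The arm moves only by the tool play_rows, never from a script. Its argument "rows" is a list that holds one entry, the list of rows, each a list of 7 numbers: the shift along the tool's x, y, z in m, then the turn, a rotation vector about the tool's x, y, z in degrees, then the finger opening in m, from 0 to 0.087. A call has 1 to 12 rows; each row is the pose to reach, as a shift and turn from the pose commanded when the call began, along the tool's axes at that moment; what a row does not reach only later rows make up. A row lasts 1/10 s, in which the tool goes at most 50 mm and 8.59 degrees, less where a joint would pass 70% of its speed; a pose out of reach is approached as far as the arm can. A call with a gripper value outside its range is refused whole. The fingers move at their own pace and stop on an object; the grip force is fixed at half the most. Time passes only in rows, so rows that repeat a pose let the fingers close. It gives the time, the measured TCP pose, the force and the opening at its end, in the units of the state.
- read_state(): the state, without advancing time (a new reading comes with each control period).
- capture(name): name is "scene" or "top"; returns a dict with "pixels" (384x512x3 uint8, red, green, blue), "intrinsics" (3x3 intrinsics, pixels), "rvec" (rotation vector, rad) and "tvec" (3), from world to camera coordinates, as OpenCV has them. Camera axes: x right, y down, z forward; pixel columns grow to the right and rows downward; lengths in m; the calibration is good to about 2 mm. A picture is of the moment at which its call begins. There is no depth.
- hand_in(): hands the job in, once; it reports no verdict.
Trained networks look in the newest picture that a camera, given by its name, has taken for a name from the list of things; names that differ only in an ending like _2 or _b are one class to them, and where a whole thing is asked for, a point or a joint stands for the part that bears it (a point fixed in the world has none). Each returns a list of dicts, best first, with "p" (0 to 1); they miss things now and then, are a little off and sometimes report something else, mostly with a low value. They report only what shows in the picture. A call takes as long as a camera call.
- trace(camera, target): "mask" (384x512 bool, what is visible of it) and "at" ([column, row] in pixels, amid what is visible of it).
The state is a dict: "time_s": time; "joint_positions": joint angles; "qvel": joint speeds; "tau": joint torques, N m; "position": TCP position; "tcp_rot": TCP orientation; "force": force on the tool from outside, world axes, zero at the start; "moment": the same for the moment, N m; "opening": opening from 0.0 (shut) to 1.0 (fully open).
Only numpy, scipy, OpenCV 4.12 (cv2) and the standard library are available. Lean on these libraries where they do the work, as an engineer would, in place of code of your own. Each camera call takes 0.05 s, during which the arm holds its last target.

## Working session

There is one attempt and no reset: what is moved stays moved. The work goes in short steps, Python scripts to look and compute and a tool call to move; the robot and the scene stay as the last step left them, time stands still between calls to the robot, and variables do not carry over. Pictures are saved under pics/ and viewed, and the job is handed in when it is done.

Besides the shell and the picture viewer there is one more tool, called after "Request:" as name([rows], argument=value, ...), one row to a line, values as JSON. play_rows: Moves the arm, as the interface text tells. Its arguments: {"type":"object","properties":{"rows":{"type":"array"}},"required":["rows"]}

```bash
ls; mkdir -p pics
python3 - <<'E'
from rig import *
import cv2,numpy as np
for n in("scene","top"):
    c=capture(n); cv2.imwrite(f"pics/{n}0.png",c["pixels"][:,:,::-1]); print(n,c["intrinsics"],c["rvec"],c["tvec"])
    for t in("unit","left_face","right_face","lock_top","stapler","pen_cup"):
        print(t,[(round(d["p"],2),d["at"],int(d["mask"].sum())) for d in trace(n,t)][:3])
s=read_state();print(s)
E
```

```text
pics
scene [[363.55167664   0.         253.04173158]
 [  0.         363.55167664 191.0271264 ]
 [  0.           0.           1.        ]] [ 0.75023738  2.61595838 -1.10748673] [ 0.54140478 -0.17198131  1.28202944]
unit [(0.66, [240.8, 236.9], 21882), (0.31, [311.2, 233.3], 2294)]
left_face [(0.62, [239.0, 236.7], 21885)]
right_face [(0.75, [263.3, 178.7], 1354)]
lock_top [(0.67, [252.6, 202.0], 96)]
stapler [(0.77, [250.6, 147.0], 479)]
pen_cup [(0.77, [356.5, 285.6], 1483)]
top [[405.05390671   0.         251.24504211]
 [  0.         405.05390671 193.24401731]
 [  0.           0.           1.        ]] [ 2.11965054 -2.15798043  0.16749025] [0.00966363 0.6384123  0.91072927]
unit [(0.96, [229.4, 159.2], 29279)]
left_face [(0.87, [178.5, 219.9], 3162)]
right_face [(0.61, [275.3, 220.0], 3128), (0.53, [227.2, 175.2], 121)]
lock_top [(0.69, [230.7, 177.4], 108)]
stapler [(0.86, [347.6, 246.6], 1222)]
pen_cup [(0.59, [99.6, 224.3], 1162)]
{'time_s': 0.7, 'joint_positions': array([-7.88689169e+01,  3.02222902e+01,  8.20871506e+01,  1.57572612e-03,
        6.76892784e+01, -1.02274337e+01]), 'qvel': array([ 0.0175737 ,  0.09861948,  0.09321007, -0.13628387, -0.02274063,
       -0.06489565]), 'tau': array([-6.36839923e-04, -4.39864755e+01, -1.76952446e+01,  6.33241259e-02,
        5.04089054e-02, -2.17221253e-05]), 'position': array([ 0.22765697, -0.58204631,  0.22256449]), 'tcp_rot': array([[ 2.92799087e-05,  9.31323551e-01,  3.64192864e-01],
       [-1.70226457e-05,  3.64192865e-01, -9.31323551e-01],
       [-9.99999999e-01,  2.10695425e-05,  2.65171247e-05]]), 'force': array([ 0.10236123, -0.16473056, -0.47589528]), 'moment': array([-0.01073639, -0.00184613,  0.01931153]), 'opening': 1.0022514751835916}
```

View pics/top0.png

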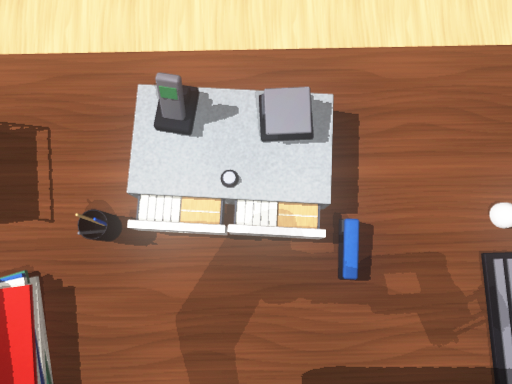

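View pics/scene0.png

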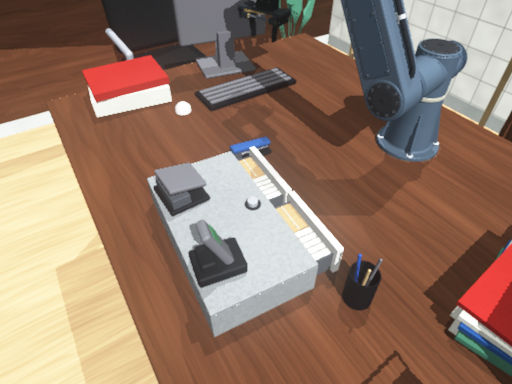

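The top view shows the grey unit with its front edge from about (128,194) to (331,204). The plunger is at (230,178). The white drawer fronts run from (128,225) to (225,232) and from (229,230) to (325,235). The stapler is at (350,248) and the cup at (98,224).

```bash
cat > h.py <<'E'
import cv2,numpy as np
def ray(c,uv,z):
    R=cv2.Rodrigues(np.array(c["rvec"],float))[0];t=np.array(c["tvec"],float).ravel()
    uv=np.atleast_2d(uv).astype(float)
    d=np.c_[uv,np.ones(len(uv))]@np.linalg.inv(c["intrinsics"]).T@R
    o=-R.T@t
    return o+d*((z-o[2])/d[:,2])[:,None]
def proj(c,P):
    return cv2.projectPoints(np.atleast_2d(P).astype(float),np.array(c["rvec"],float),np.array(c["tvec"],float),np.array(c["intrinsics"],float),None)[0][:,0]
E
python3 - <<'E'
from rig import *
from h import *
c=capture("top");im=c["pixels"]
cv2.imwrite("pics/zoom1.png",cv2.resize(im[150:290,70:380],None,fx=2.5,fy=2.5,interpolation=cv2.INTER_CUBIC)[:,:,::-1])
print("corners",ray(c,[(128,194),(331,204),(333,95),(139,86)],.1).round(4))
for t,z in(("lock_top",.116),("left_face",.098),("right_face",.098)):
    d=trace("top",t)[0];print(t,ray(c,d["at"],z).round(4))
    if "face" in t:
        m=d["mask"]&(im.min(2)>200)
        p=np.argwhere(d["mask"]);print(p.min(0),p.max(0))
        # lowest bright pixel per column = front top edge
        hsv=im.astype(int)
        pts=[]
        for u in range(p[:,1].min()+6,p[:,1].max()-5):
            r=np.where((im[205:245,u].min(1)>200))[0]
            if len(r): pts.append((u+.5,205+r.max()+1))
        P=ray(c,pts,.098)
        f=np.polyfit(P[:,1],P[:,0],1);res=P[:,0]-np.polyval(f,P[:,1])
        k=abs(res-np.median(res))<.004; f=np.polyfit(P[k,1],P[k,0],1)
        print("edge x=%.4f*y+%.4f"%tuple(f),"yaw",-np.arctan(f[0]),k.mean(),P[:,1].min(),P[:,1].max())
for t in("stapler","pen_cup"):
    m=trace("top",t)[0]["mask"].astype(np.uint8)
    p=cv2.boxPoints(cv2.minAreaRect(cv2.findNonZero(m)));print(t,ray(c,p,.06 if t=="stapler" else .1).round(3)[:,:2])
E
```

```text
corners [[ 0.6339  0.2755  0.1   ]
 [ 0.603  -0.1798  0.1   ]
 [ 0.8596 -0.197   0.1   ]
 [ 0.8904  0.2574  0.1   ]]
lock_top [[0.6644 0.0459 0.116 ]]
left_face [[0.5772 0.1621 0.098 ]]
[195 128] [235 227]
edge x=0.0726*y+0.5377 yaw -0.07244205141289983 0.9886363636363636 0.06582690122413005 0.25934427256010856
right_face [[ 0.5733 -0.0593  0.098 ]]
[200 228] [238 325]
edge x=0.0729*y+0.5406 yaw -0.07274549128001263 1.0 -0.15117139877499708 0.03697427472076057
stapler [[ 0.436 -0.195]
 [ 0.574 -0.205]
 [ 0.572 -0.251]
 [ 0.435 -0.24 ]]
pen_cup [[0.539 0.389]
 [0.604 0.385]
 [0.591 0.287]
 [0.526 0.293]]
```

```bash
ls pics
```

```text
scene0.png
top0.png
zoom1.png
```

View pics/zoom1.png

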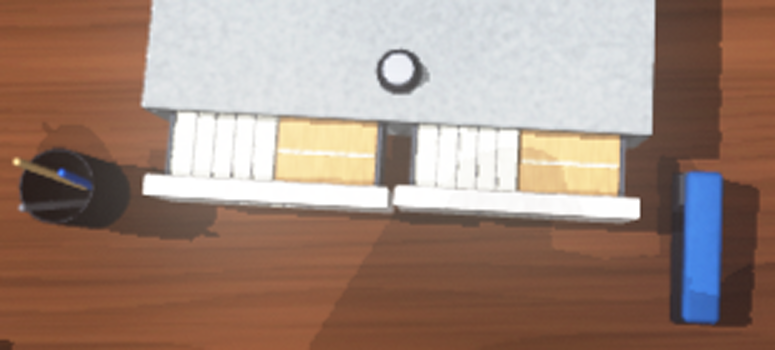

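```bash
cat >> h.py <<'E'
U=np.array([.7467,.039,0]); YAW=-.0715
def upt(x,y,z): # unit -> world
    c,s=np.cos(YAW),np.sin(YAW); return U+np.array([c*x-s*y,s*x+c*y,z])
def shift(s,P): return (np.array(s["tcp_rot"]).T@(np.array(P)-s["position"])).round(4)
E
python3 - <<'E'
from rig import *
from h import *
s=read_state()
print(shift(s,[.45,-.42,.222]),shift(s,[.45,.14,.222]),shift(s,upt(-.26,.10,.22)))
z=s["tcp_rot"][:,2];print(np.degrees(YAW-np.pi/2)-np.degrees(np.arctan2(z[1],z[0])))
E
```

```text
[ 0.0006  0.2661 -0.07  ] [ 5.000e-04  4.701e-01 -5.915e-01] [ 0.0025  0.5178 -0.5914]
-25.458640367680857
```

Request:
play_rows([
  [[0, 0.133, -0.035, 12, 0, 0, 0], [0, 0.266, -0.07, 25.5, 0, 0, 0], [0, 0.266, -0.07, 25.5, 0, 0, 0], [0, 0.266, -0.07, 25.5, 0, 0, 0], [0, 0.266, -0.07, 25.5, 0, 0, 0], [0, 0.266, -0.07, 25.5, 0, 0, 0], [0, 0.47, -0.59, 25.5, 0, 0, 0], [0, 0.47, -0.59, 25.5, 0, 0, 0], [0, 0.47, -0.59, 25.5, 0, 0, 0], [0, 0.47, -0.59, 25.5, 0, 0, 0], [0, 0.47, -0.59, 25.5, 0, 0, 0], [0, 0.47, -0.59, 25.5, 0, 0, 0]],
])

```text
time_s: 2.2
position: [0.4501, -0.1182, 0.2228]
tcp_rot: [[0.001, 0.997, -0.073], [-0.0, -0.073, -0.997], [-1.0, 0.001, 0.0]]
force: [2.1, 0.4, 0.5]
opening: 0.032
```

Run:
```python
from rig import *
from h import *
s=read_state();print(s["position"],s["tcp_rot"].round(3),s["opening"],s["time_s"])
for P in (upt(-.24,.10,.22),upt(-.24,.10,.065),upt(-.16,.1,.065)):print(P.round(3),shift(s,P))
```

```text
[ 0.45008466 -0.11818553  0.22282943] [[ 0.001  0.997 -0.073]
 [-0.    -0.073 -0.997]
 [-1.     0.001  0.   ]] 0.03156959427943055 2.2
[0.514 0.156 0.22 ] [ 0.0028  0.0442 -0.278 ]
[0.514 0.156 0.065] [ 0.1578  0.0441 -0.2781]
[0.594 0.15  0.065] [ 0.1579  0.1241 -0.2782]
```

Request:
play_rows([
  [[0, 0.03, -0.278, 0, 0, 0, 0], [0, 0.03, -0.278, 0, 0, 0, 0], [0, 0.03, -0.278, 0, 0, 0, 0], [0, 0.03, -0.278, 0, 0, 0, 0], [0, 0.03, -0.278, 0, 0, 0, 0], [0, 0.03, -0.278, 0, 0, 0, 0], [0.158, 0.03, -0.278, 0, 0, 0, 0], [0.158, 0.03, -0.278, 0, 0, 0, 0], [0.158, 0.03, -0.278, 0, 0, 0, 0], [0.158, 0.03, -0.278, 0, 0, 0, 0], [0.158, 0.03, -0.278, 0, 0, 0, 0]],
])

```text
time_s: 3.3
position: [0.4994, 0.155, 0.0635]
tcp_rot: [[-0.004, 0.997, -0.072], [-0.0, -0.072, -0.997], [-1.0, -0.004, 0.001]]
force: [-0.1, 0.5, 0.4]
opening: 0.01
```

Run:
```python
from rig import *
from h import *
s=read_state();print(s["position"],s["force"])
c=capture("top");cv2.imwrite("pics/t2.png",c["pixels"][:,:,::-1]);
for P in (upt(-.16,.1,.065),):print(P.round(3),shift(s,P))
```

```text
[0.49937733 0.15501647 0.06351931] [-0.05451898  0.49144254  0.37893974]
[0.594 0.15  0.065] [-0.0018  0.095  -0.002 ]
```

View pics/t2.png

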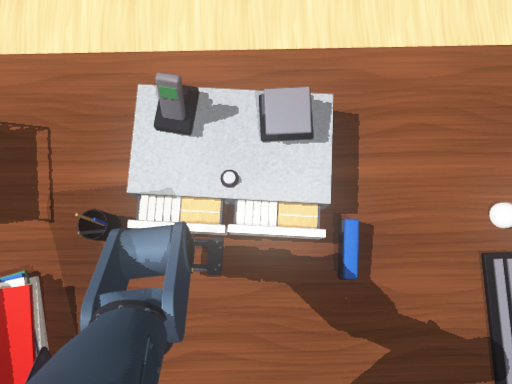

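The hand stands in front of the left drawer at about (205,257) and is clear of the cup at (95,224). Next I push.

Request:
play_rows([
  [[0, 0.015, 0, 0, 0, 0, 0], [0, 0.027, 0, 0, 0, 0, 0], [0, 0.037, 0, 0, 0, 0, 0], [0, 0.047, 0, 0, 0, 0, 0], [0, 0.057, 0, 0, 0, 0, 0], [0, 0.067, 0, 0, 0, 0, 0], [0, 0.075, 0, 0, 0, 0, 0], [0, 0.08, 0, 0, 0, 0, 0], [0, 0.083, 0, 0, 0, 0, 0], [0, 0.083, 0, 0, 0, 0, 0]],
])

```text
time_s: 4.35
position: [0.584, 0.1491, 0.0644]
tcp_rot: [[0.002, 0.997, -0.072], [0.0, -0.072, -0.997], [-1.0, 0.002, -0.0]]
force: [-0.7, 0.5, -0.3]
opening: 0.007
```

Request:
play_rows([
  [[0, 0.003, 0, 0, 0, 0, 0], [0, 0.006, 0, 0, 0, 0, 0], [0, 0.008, 0, 0, 0, 0, 0], [0, 0.01, 0, 0, 0, 0, 0], [0, 0.01, 0, 0, 0, 0, 0]],
])

```text
time_s: 4.85
position: [0.5933, 0.1484, 0.0644]
tcp_rot: [[0.0, 0.997, -0.072], [0.0, -0.072, -0.997], [-1.0, 0.0, -0.0]]
force: [-0.6, 0.7, -0.8]
opening: 0.008
```

Run:
```python
from rig import *
from h import *
s=read_state();print(s["position"],s["force"])
c=capture("top");cv2.imwrite("pics/t3.png",cv2.resize(c["pixels"][150:290,70:380],None,fx=2.5,fy=2.5)[:,:,::-1]);
```

```text
[0.59330272 0.14840183 0.06437704] [-0.62652862  0.71155806 -0.76176072]
```

View pics/t3.png

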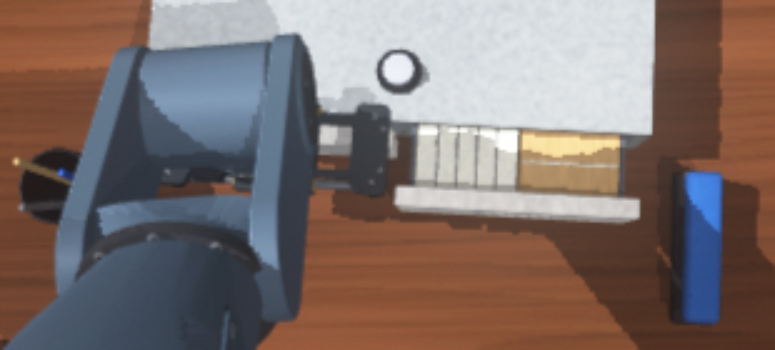

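The arm hides the left drawer front and no stop force has shown yet, so I keep pushing in small steps.

Request:
play_rows([
  [[0, 0.002, 0, 0, 0, 0, 0], [0, 0.004, 0, 0, 0, 0, 0], [0, 0.005, 0, 0, 0, 0, 0], [0, 0.005, 0, 0, 0, 0, 0]],
])

```text
time_s: 5.3
position: [0.5982, 0.148, 0.0645]
tcp_rot: [[0.0, 0.997, -0.072], [0.0, -0.072, -0.997], [-1.0, 0.0, -0.0]]
force: [-0.7, -0.1, -0.4]
opening: 0.008
```

Request:
play_rows([
  [[0, 0.002, 0, 0, 0, 0, 0], [0, 0.003, 0, 0, 0, 0, 0], [0, 0.003, 0, 0, 0, 0, 0]],
])

```text
time_s: 5.6
position: [0.5991, 0.148, 0.0645]
tcp_rot: [[-0.004, 0.997, -0.072], [-0.0, -0.072, -0.997], [-1.0, -0.004, 0.0]]
force: [-5.2, 0.0, 2.5]
opening: 0.006
```

Request:
play_rows([
  [[0, 0.002, 0, 0, 0, 0, 0], [0, 0.003, 0, 0, 0, 0, 0], [0, 0.003, 0, 0, 0, 0, 0]],
])

```text
time_s: 5.9
position: [0.599, 0.1479, 0.0645]
tcp_rot: [[-0.01, 0.997, -0.072], [-0.0, -0.072, -0.997], [-1.0, -0.01, 0.001]]
force: [-11.3, 0.6, 6.3]
opening: 0.005
```

The force rises while the position holds, so the left drawer is at its stop. I back off and go to the right drawer.

Request:
play_rows([
  [[0, -0.05, 0, 0, 0, 0, 0], [0, -0.1, 0, 0, 0, 0, 0], [0, -0.11, 0, 0, 0, 0, 0], [0, -0.11, 0.05, 0, 0, 0, 0], [0, -0.11, 0.1, 0, 0, 0, 0], [0, -0.11, 0.15, 0, 0, 0, 0], [0, -0.11, 0.2, 0, 0, 0, 0], [0, -0.11, 0.205, 0, 0, 0, 0], [0, -0.11, 0.205, 0, 0, 0, 0]],
])

```text
time_s: 6.8
position: [0.4814, -0.0513, 0.065]
tcp_rot: [[0.004, 0.997, -0.076], [-0.001, -0.076, -0.997], [-1.0, 0.004, 0.001]]
force: [-0.5, 0.5, 0.1]
opening: 0.009
```

Run:
```python
from rig import *
from h import *
s=read_state();print(s["position"],s["force"])
R=np.array([[np.cos(YAW),np.sin(YAW)],[-np.sin(YAW),np.cos(YAW)]])
print("unit",R@(s["position"][:2]-U[:2]),"shut", R@(np.array([.599,.148])-U[:2]))
c=capture("top");cv2.imwrite("pics/t4.png",cv2.resize(c["pixels"][150:290,70:380],None,fx=2.5,fy=2.5)[:,:,::-1]);
```

```text
[ 0.48143165 -0.05130413  0.06496839] [-0.47910501  0.52158311  0.14488045]
unit [-0.25813933 -0.10902393] shut [-0.15510948  0.09816995]
```

View pics/t4.png

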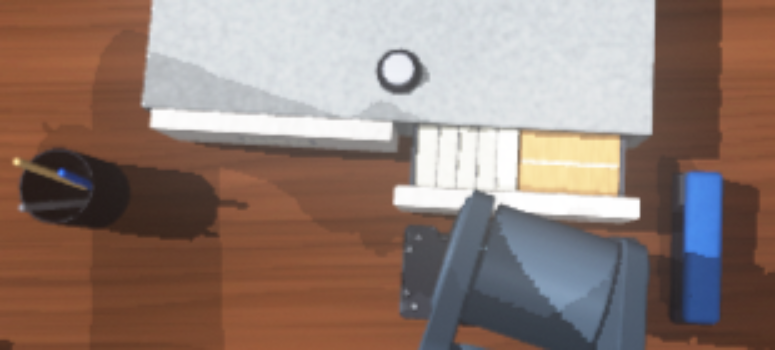

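The picture shows the left drawer flush with the grey body. I push the right one. It should stop after about 0.103 m.

Request:
play_rows([
  [[0, 0.02, 0, 0, 0, 0, 0], [0, 0.032, 0, 0, 0, 0, 0], [0, 0.042, 0, 0, 0, 0, 0], [0, 0.052, 0, 0, 0, 0, 0], [0, 0.062, 0, 0, 0, 0, 0], [0, 0.072, 0, 0, 0, 0, 0], [0, 0.081, 0, 0, 0, 0, 0], [0, 0.088, 0, 0, 0, 0, 0], [0, 0.093, 0, 0, 0, 0, 0], [0, 0.096, 0, 0, 0, 0, 0], [0, 0.098, 0, 0, 0, 0, 0], [0, 0.098, 0, 0, 0, 0, 0]],
])

```text
time_s: 8.05
position: [0.5777, -0.0563, 0.0646]
tcp_rot: [[0.001, 0.997, -0.072], [-0.0, -0.072, -0.997], [-1.0, 0.001, 0.0]]
force: [0.0, 0.3, -0.6]
opening: 0.003
```

Request:
play_rows([
  [[0, 0.002, 0, 0, 0, 0, 0], [0, 0.004, 0, 0, 0, 0, 0], [0, 0.006, 0, 0, 0, 0, 0], [0, 0.007, 0, 0, 0, 0, 0], [0, 0.007, 0, 0, 0, 0, 0]],
])

```text
time_s: 8.55
position: [0.584, -0.0568, 0.0646]
tcp_rot: [[-0.0, 0.997, -0.072], [-0.0, -0.072, -0.997], [-1.0, -0.0, 0.0]]
force: [-2.4, -0.4, 0.6]
opening: 0.004
```

Request:
play_rows([
  [[0, 0.002, 0, 0, 0, 0, 0], [0, 0.004, 0, 0, 0, 0, 0], [0, 0.005, 0, 0, 0, 0, 0], [0, 0.005, 0, 0, 0, 0, 0]],
])

```text
time_s: 8.95
position: [0.5838, -0.0565, 0.0644]
tcp_rot: [[-0.011, 0.997, -0.071], [0.001, -0.071, -0.997], [-1.0, -0.011, -0.0]]
force: [-11.6, -3.1, 7.2]
opening: 0.005
```

The right drawer is at its stop too. I back off, rise and look.

Request:
play_rows([
  [[0, -0.05, 0, 0, 0, 0, 0], [0, -0.09, 0, 0, 0, 0, 0], [0, -0.09, 0, 0, 0, 0, 0], [-0.05, -0.14, 0, 0, 0, 0, 0], [-0.1, -0.17, 0, 0, 0, 0, 0], [-0.12, -0.17, 0, 0, 0, 0, 0], [-0.12, -0.17, 0, 0, 0, 0, 0], [-0.12, -0.17, 0, 0, 0, 0, 0]],
])

```text
time_s: 9.75
position: [0.4221, -0.0453, 0.1862]
tcp_rot: [[0.007, 0.997, -0.072], [-0.002, -0.072, -0.997], [-1.0, 0.007, 0.002]]
force: [-0.1, 0.5, -0.0]
opening: 0.009
```

Run:
```python
from rig import *
from h import *
s=read_state();print(s["position"],s["force"])
c=capture("top");im=c["pixels"]
d=trace("top","lock_top")[0];print(d["p"],d["at"],d["mask"].sum())
L1=ray(c,d["at"],.116)[0]
# bright disc centroid
u,v=230,178;w=im[v-10:v+11,u-10:u+11].astype(float)
cv2.imwrite("pics/lk.png",cv2.resize(im[v-16:v+16,u-16:u+16],None,fx=14,fy=14,interpolation=0)[:,:,::-1])
cs=capture("scene");ds=trace("scene","lock_top")[0];L2=ray(cs,ds["at"],.116)[0];print(ds["p"],ds["at"])
print(L1,L2,upt(-.085,0,.116))
cv2.imwrite("pics/t5.png",cv2.resize(im[150:290,70:380],None,fx=2.5,fy=2.5)[:,:,::-1])
for P in (upt(-.085,0,.17),L1):print(shift(s,P))
```

```text
[ 0.42214234 -0.04533772  0.18617544] [-0.12049656  0.51201441 -0.04012665]
0.43 [232.3, 178.4] 116Traceback (most recent call last):
  File "<stdin>", line 10, in <module>
IndexError: list index out of range
```

View pics/lk.png

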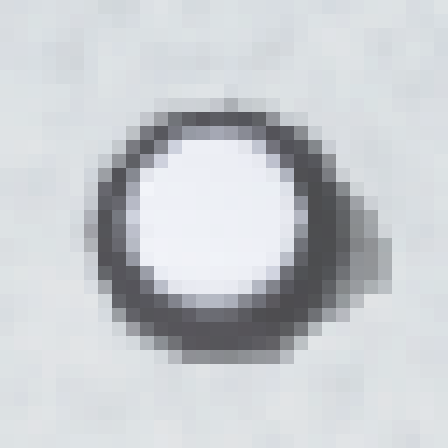

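In the zoom, the plunger's bright disc is centred at about (229.2,177.4) in the top picture, 12.5 px across.

Run:
```python
from rig import *
from h import *
s=read_state()
c=capture("top");im=c["pixels"]
cs=capture("scene")
L1=ray(c,(229.2,177.4),.116)[0];print(L1,upt(-.085,0,.116),ray(cs,(252.6,202),.112)[0])
cv2.imwrite("pics/t5.png",cv2.resize(im[150:290,70:380],None,fx=2.5,fy=2.5)[:,:,::-1])
cv2.imwrite("pics/s5.png",cs["pixels"][:,:,::-1])
L1[2]=.15;print(shift(s,L1),s["position"])
```

```text
[0.66460508 0.04660123 0.116     ] [0.66191718 0.04507232 0.116     ] [0.66834571 0.05124753 0.112     ]
[ 0.0332  0.2375 -0.1086] [ 0.41995745 -0.04456681  0.18348213]
```

View pics/t5.png

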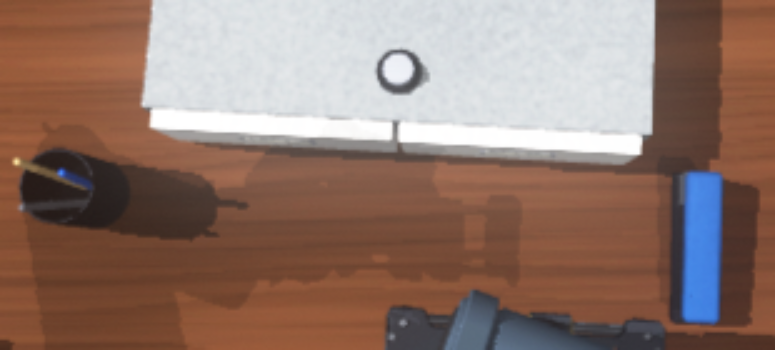

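View pics/s5.png

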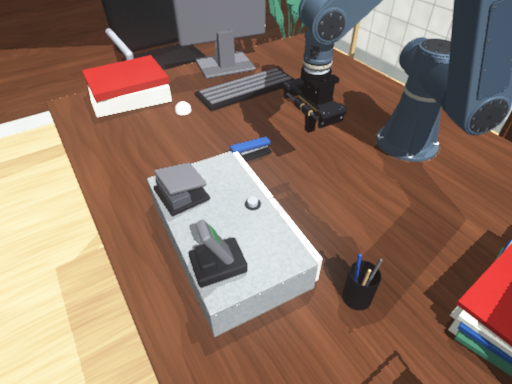

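Both drawer fronts are flush in the top picture (front line at about y=120–155 in the zoom), and the stapler and cup have not moved. I go above the plunger.

Request:
play_rows([
  [[0, 0.05, -0.023, 0, 0, 0, 0], [0, 0.1, -0.046, 0, 0, 0, 0], [0, 0.15, -0.07, 0, 0, 0, 0], [0, 0.2, -0.092, 0, 0, 0, 0], [0, 0.237, -0.1085, 0, 0, 0, 0], [0, 0.237, -0.1085, 0, 0, 0, 0], [0.033, 0.237, -0.1085, 0, 0, 0, 0], [0.046, 0.237, -0.1085, 0, 0, 0, 0], [0.046, 0.237, -0.1085, 0, 0, 0, 0]],
])

```text
time_s: 10.95
position: [0.6603, 0.0466, 0.1347]
tcp_rot: [[-0.009, 0.997, -0.072], [0.001, -0.072, -0.997], [-1.0, -0.009, -0.0]]
force: [-1.0, 0.9, 0.3]
opening: 0.005
```

Run:
```python
from rig import *
from h import *
s=read_state();print(s["position"],s["force"],s["tcp_rot"].round(3))
cs=capture("scene");p=proj(cs,s["position"])[0].round().astype(int);print(p,proj(cs,[.664,.046,.116]))
cv2.imwrite("pics/s6.png",cv2.resize(cs["pixels"][150:250,190:320],None,fx=5,fy=5)[:,:,::-1])
```

```text
[0.66033598 0.04657517 0.13472508] [-1.00134442  0.8598715   0.31865719] [[-0.009  0.997 -0.072]
 [ 0.001 -0.072 -0.997]
 [-1.    -0.009 -0.   ]]
[254 193] [[252.95072023 199.00186783]]
```

View pics/s6.png

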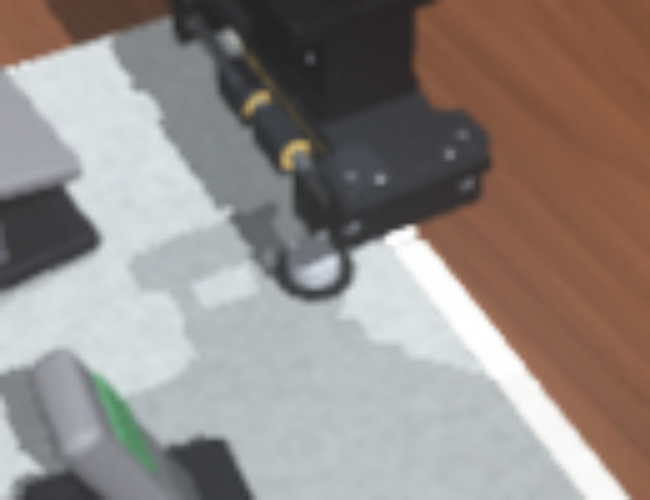

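The fingertip hangs over the plunger's rear side in the zoom at about (315,260), as it should. I press in small steps.

Request:
play_rows([
  [[0.008, 0.003, 0, 0, 0, 0, 0], [0.014, 0.003, 0, 0, 0, 0, 0], [0.018, 0.003, 0, 0, 0, 0, 0], [0.021, 0.003, 0, 0, 0, 0, 0], [0.023, 0.003, 0, 0, 0, 0, 0], [0.025, 0.003, 0, 0, 0, 0, 0], [0.027, 0.003, 0, 0, 0, 0, 0], [0.027, 0.003, 0, 0, 0, 0, 0]],
])

```text
time_s: 11.8
position: [0.6667, 0.0463, 0.1117]
tcp_rot: [[0.0, 0.997, -0.072], [-0.0, -0.072, -0.997], [-1.0, 0.0, 0.0]]
force: [-1.3, 0.7, 2.7]
opening: 0.006
```

Request:
play_rows([
  [[0.002, 0, 0, 0, 0, 0, 0], [0.004, 0, 0, 0, 0, 0, 0], [0.005, 0, 0, 0, 0, 0, 0], [0.005, 0, 0, 0, 0, 0, 0]],
])

```text
time_s: 12.2
position: [0.6667, 0.0462, 0.1062]
tcp_rot: [[-0.0, 0.997, -0.072], [-0.0, -0.072, -0.997], [-1.0, -0.0, 0.0]]
force: [-0.8, -1.2, 2.7]
opening: 0.009
```

Request:
play_rows([
  [[0.002, 0, 0, 0, 0, 0, 0], [0.003, 0, 0, 0, 0, 0, 0], [0.004, 0, 0, 0, 0, 0, 0], [0.004, 0, 0, 0, 0, 0, 0], [0.004, 0, 0, 0, 0, 0, 0]],
])

```text
time_s: 12.7
position: [0.6668, 0.0463, 0.1044]
tcp_rot: [[0.0, 0.997, -0.072], [-0.0, -0.072, -0.997], [-1.0, 0.0, 0.0]]
force: [-4.1, -0.8, 12.8]
opening: 0.009
```

Request:
play_rows([
  [[0.001, 0, 0, 0, 0, 0, 0], [0.002, 0, 0, 0, 0, 0, 0], [0.002, 0, 0, 0, 0, 0, 0]],
])

```text
time_s: 13.0
position: [0.6669, 0.0462, 0.1042]
tcp_rot: [[0.001, 0.997, -0.072], [-0.001, -0.072, -0.997], [-1.0, 0.001, 0.0]]
force: [-7.5, -0.6, 20.7]
opening: 0.004
```

Request:
play_rows([
  [[-0.02, 0, 0, 0, 0, 0, 0], [-0.06, 0, 0, 0, 0, 0, 0], [-0.1, 0, 0, 0, 0, 0, 0], [-0.12, -0.03, 0, 0, 0, 0, 0], [-0.12, -0.08, 0, 0, 0, 0, 0], [-0.12, -0.13, 0, 0, 0, 0, 0], [-0.12, -0.18, 0, 0, 0, 0, 0], [-0.12, -0.22, 0, 0, 0, 0, 0], [-0.12, -0.22, 0, 0, 0, 0, 0], [-0.12, -0.22, 0, 0, 0, 0, 0]],
])

```text
time_s: 14.0
position: [0.4475, 0.0625, 0.2207]
tcp_rot: [[0.002, 0.997, -0.072], [0.0, -0.072, -0.997], [-1.0, 0.002, -0.0]]
force: [0.9, -0.2, -0.1]
opening: 0.006
```

Run:
```python
from rig import *
from h import *
s=read_state();print(s["position"],s["force"],abs(s["qvel"]).max())
c=capture("top");cs=capture("scene")
a=c["pixels"][150:290,70:380];b=cs["pixels"][150:250,190:330]
cv2.imwrite("pics/t7.png",cv2.resize(a,None,fx=2.5,fy=2.5)[:,:,::-1]);cv2.imwrite("pics/s7.png",cv2.resize(b,None,fx=5,fy=5)[:,:,::-1])
```

```text
[0.44746063 0.06246027 0.22066334] [ 0.89288449 -0.18634153 -0.10737677] 3.9859478260952033
```

View pics/t7.png

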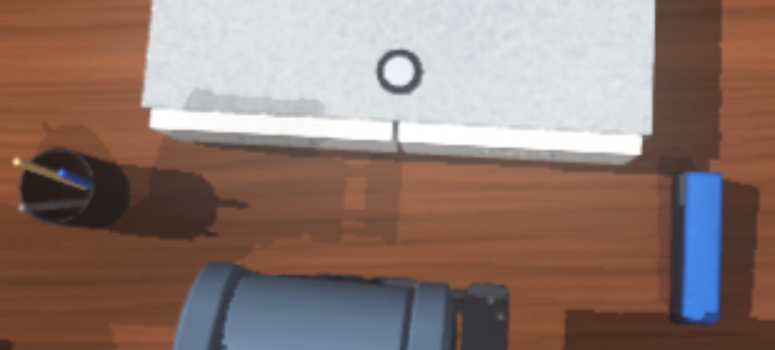

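View pics/s7.png

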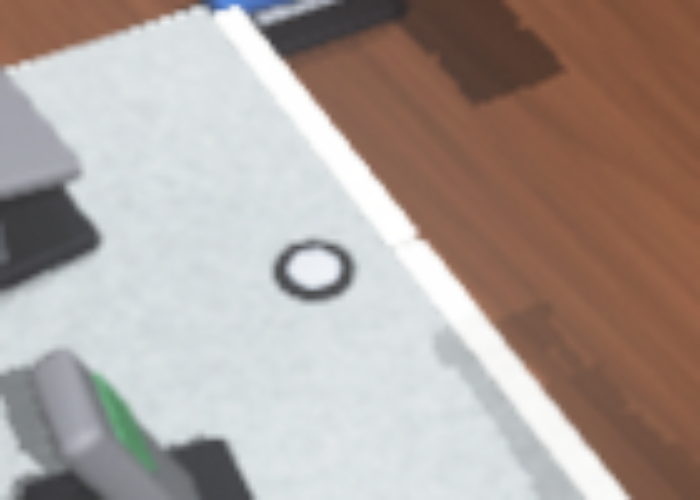

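The plunger sits flush and centred in its ring at (315,268), both fronts are flush, the stapler and cup have not moved, and the hand is clear. I hand in.

Run:
```python
from rig import *
print(hand_in())
```

```text
the job is handed in; nothing more can be done
None
```

With the shut fingertips I pushed the left drawer and then the right to their stops, at about 11–12 N each. I then pressed the plunger down to its stop, with the tip at 104 mm and about 21 N, lifted the hand away, and handed the job in at about 14 s.

In the last pictures both drawer fronts are flush, the plunger is down in its ring and the stapler and cup have not visibly moved. The hand is clear, with the wrist force below 1 N.

- **Joint values:** these can't be read directly. That the drawers are shut and the plunger is in rests on the stop forces, the tip height and the pictures.
- **Measurements that disagreed:** the plunger position differed by a few mm between the top picture, the unit fit and the scene picture. After the drawers were shut, the network missed the plunger in the scene picture and gave a low value (0.43) in the top one. I aimed by the disc's centre in the top picture, and the press landed.

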